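# Set the detector to the mark for the vessel on the platform

## Task

Look which vessel stands on the round platform of the detector bench: for the amber bottle the detector belongs at the far mark, for the glass weighing bottle at the near mark (far and near as seen from the platform). Turn the round knob until the carriage's pointer lines up with the tip of that mark, and only then swing the clamp lever fully home, so that it lies along the bench's base. Move the carriage by the knob alone, and leave the marks, both vessels and the beaker as they are.

Things in the scene. Friction and masses are not known exactly. Their poses are not given: they have to be found in the camera images.
- stage: Detector bench, fixed: grey base plate 170 x 400 x 12 mm. Origin under its middle; y runs along the rail towards the platform end, x away from the robot, z up ('bench' frame below, mm): platform at (30, 150), rail with carriage along y at x = 30, light scale ledge 42 wide along y at x = -27, top 32 high, with the two marks, knob at (-10, -155), clamp lever in front.
- platform (a point): Centre of the top of the round aluminium platform (74 mm diameter, top 32 mm above the worktop) at the bench's +y end, on which one of the two vessels stands.
- pointer_tip (a point): Tip of the black pointer, a 12 mm wide flat tongue with a pointed end that sticks out of the carriage towards the robot (bench -x), 38 mm above the worktop. The carriage is an aluminium block 50 x 50 mm with a black detector tube on it, top 85 mm high; it slides along bench y.
- carriage (a joint): Slide of the carriage along bench y, m; grows towards the platform; equals the pointer tip's bench y. It is driven by the knob: 15 mm for each radian.
- mark_near_tip (a point): Tip of the near mark (the one nearer the platform): a low black rider 26 x 12 x 10 mm on the scale ledge with a pointed black tip towards bench +x, 38 mm above the worktop, 4 mm short of the line of the pointer's tip. Its axes are those of the bench. It is aligned when pointer_tip and this point have the same bench y.
- mark_far_tip (a point): Tip of the far mark (the one farther from the platform, nearer the knob): the same rider, but with an upright steel pin 10 mm thick and 24 mm high on it. Same meaning as mark_near_tip.
- knob_grip (a point): On the axis of the round black knob, 79 mm above the worktop, the height to grip. The knob is 50 mm in diameter, spans 60 to 92 mm in height, stands on a gearbox 58 x 58 mm with top at 52 mm, and turns about the vertical. Seen from above, counter-clockwise drives the carriage towards the platform (+y), clockwise away from it.
- knob (a joint): Knob angle, rad, counter-clockwise from above positive; carriage = 0.015 x knob. Range -4.1 to 3.8.
- clamp_handle (a point): On the axis of the upright black handle post (22 mm diameter, from 20 to 70 mm above the worktop) at the end of the clamp lever, 12 mm below its top.
- clamp_pivot (a point): On the vertical pivot axis of the clamp lever, at the height of clamp_handle (58 mm above the worktop); the handle swings round it at 75 mm radius.
- clamp (a joint): Clamp lever angle, rad. 0: open, the lever points towards bench -x (out towards the robot); grows as it swings clockwise seen from above; 1.57: fully home, the lever lies along bench +y. It stays where it is left.
- amber_bottle: Tall amber glass bottle with black cap, 54 mm diameter, 99 mm high, loose, standing on the platform or on the wooden board. Origin at the centre of its underside.
- weighing_bottle: Low clear glass weighing bottle with knobbed lid, 44 mm diameter, 57 mm high, loose, standing on the platform or on the wooden board. Origin at the centre of its underside.
- board: Wooden board 120 x 150 x 32 mm, fixed, on which the other vessel stands. Origin at the centre of its underside.
- beaker: Clear glass beaker, 85 mm wide, 90 mm high, loose bystander on the worktop. Origin at the centre of its underside.
Mind the look-alikes: they are no part of the job. Leave any black or turquoise look-alike of the weighing_bottle alone.

How it is judged:
On the way:
1. the pointer lines up (within 3 mm) with the mark that belongs to the vessel on the platform, the clamp lever still open (under 0.6 rad) (((horizontal distance between amber_bottle and platform below 0.04 m and y of pointer_tip in the frame of mark_far_tip between -0.003 and 0.003 m) or (horizontal distance between weighing_bottle and platform below 0.04 m and y of pointer_tip in the frame of mark_near_tip between -0.003 and 0.003 m)) and value of joint clamp below 0.6 rad and velocity of joint carriage between -0.003 and 0.003 m/s), for 0.3 s.
At the end, for the whole second after the job is handed in: The pointer tip is within 3 mm, along the rail, of the tip of the mark that belongs to the vessel on the platform (amber bottle: far mark; weighing bottle: near mark), the clamp lever is fully home (over 1.42 rad) and all is at rest, with the vessels still standing in their places (((horizontal distance between amber_bottle and platform below 0.04 m and y of pointer_tip in the frame of mark_far_tip between -0.003 and 0.003 m) or (horizontal distance between weighing_bottle and platform below 0.04 m and y of pointer_tip in the frame of mark_near_tip between -0.003 and 0.003 m)) and value of joint clamp above 1.42 rad and velocity of joint clamp below 0.05 rad/s and velocity of joint carriage between -0.003 and 0.003 m/s); the robot touches nothing.
It fails at once if a vessel or the beaker shifted by more than 20 mm or tipped (distance of any of amber_bottle, weighing_bottle, beaker from where it was at the start of the episode above 0.02 m or angle between any of amber_bottle, weighing_bottle, beaker's own z axis and vertical above 0.3 rad).
It fails at once if a mark pushed along the scale by more than 3 mm (distance of any of mark_near_tip, mark_far_tip from where it was at the start of the episode above 0.003 m).
It fails at once if the carriage pushed by the robot (over 3 N) (contact force between any of the arm, the fingers and carriage above 3 N).
It also fails if it takes over 61 s, if anything falls off the work surface, if the arm or the gripper's body presses on something with over 40 N, if the wrist force passes 120 N, or if a joint passes its speed limit or range.

## Robot

A 6-joint arm with a two-finger parallel gripper is mounted at the origin on a cart in front of the work surface, level with it; the furniture and walls round the work are solid. World frame = base frame: x ahead of the robot, y to its left, z up, the work surface at z = 0. Lengths are in m, angles in rad, forces in N, time in s.
With the tool pointing down it reaches from about 0.375 to 0.925 m from the base axis. Payload 5.7 kg.
Tool frame: the origin (TCP) lies on the centre line of the jaws, within the pads' length; the fingertips stand 14 mm ahead of it and the grasp point (between the pads) lies 5 mm behind it; z points along the fingers, y is the line along which they close (so a half turn about z gives the same grasp; the last joint's range is limited). The gripper opens to 85 mm and grips with 20 to 120 N. Pads are 22 mm wide; open, the fingers measure 114 mm over their backs; the gripper's body (76 mm by 85 mm) begins 54 mm behind the grasp point. The pads swing forward as they close: fully open they stand 13 mm farther back than shut.
Start: joints at [-1.228, 0.359, 1.51, -0, 1.272, -0.115], TCP at [0.265, -0.538, 0.245] pointing down, gripper open.
Joint ranges: [-2.97, 2.97], [-1.01, 2.36], [0.21, 2.38], [-0.96, 4.11], [0.2, 2.71], [-2.98, 2.98]. Speed limits (rad/s): [2.39, 2.39, 3.14, 3.14, 3.14, 3.14].

## Interface

Orientations are given as a unit quaternion [x, y, z, w].
In Python, from rig import telemetry, grab_frame, ticket gives the robot as it stands.
- The arm moves only by the tool move_arm, never from a script. Its argument "increments" is a list of rows, each a list of 7 numbers: the turn, a rotation vector about the tool's x, y, z in degrees, then the shift along the tool's x, y, z in m, then the opening, from -1 (shut) to 1 (fully open). In form: [[rx, ry, rz, tx, ty, tz, grip], ...]. A call has 1 to 8 rows; each row shifts and turns the commanded pose from where the row before left it, along the tool's axes as they then stand; what a row does not reach is not made up. A row lasts 1/12 s, in which the tool goes at most 41.7 mm and 7.16 degrees, less where a joint would pass 70% of its speed; a pose out of reach is approached as far as the arm can. A call is refused whole if a number of a shift passes 0.0417 or a number of a turn 7.16, either way. A call with a gripper value outside its range is refused whole. The fingers move at their own pace and stop on an object; the grip force is fixed at half the most. Time passes only in rows, so rows that do not move let the fingers close. It gives the time, the measured TCP pose, the force, the opening and the grip force at its end, in the units of the state.
- telemetry.observe(): the state, without advancing time (a new reading comes with each control period).
- grab_frame(name): name is "side" or "top"; returns a dict with "image" (420x560x3 uint8, red, green, blue), "range_z" (420x560 float32, m along the optical axis (not along the pixel's ray), 0 where there is no reading), "mtx" (3x3 intrinsics, pixels), "origin" and "attitude" of the camera in the world. Camera axes: x right, y up, looking along -z (the intrinsics and any distortion apply to the point x, -y, -z); pixel columns grow to the right and rows downward; lengths in m; the calibration is good to about 2 mm. A picture is of the moment at which its call begins.
- ticket.job_done(): hands the job in; it is judged then, once.
The state is a dict: "clock": time; "joints": joint angles; "qd": joint speeds; "tau": joint torques, N m; "position": TCP position; "orientation": TCP orientation; "ft_force": force on the tool from outside, world axes, zero at the start; "torque": the same for the moment, N m; "gripper_width": finger opening in m; "gripper_force": force on a finger pad.
Only numpy, scipy, OpenCV 4.12 (cv2) and the standard library are available. Lean on these libraries where they do the work, as an engineer would, in place of code of your own. Each camera call takes 0.05 s, during which the arm holds its last target. There are 200 camera calls.

## Working session

There is one attempt and no reset: what is moved stays moved. The work goes in short steps, Python scripts to look and compute and a tool call to move; the robot and the scene stay as the last step left them, time stands still between calls to the robot, and variables do not carry over. Pictures are saved under pics/ and viewed, at most 10 in all, crops included, and the job is handed in when it is done.

Besides the shell and the picture viewer there is one more tool, called by a JSON object that holds its "name" and its "arguments". move_arm: Moves the arm, as the interface text tells. Its arguments: {"type":"object","properties":{"increments":{"type":"array"}},"required":["increments"]}

```bash
mkdir -p pics; cat > h.py <<'E'
import numpy as np, cv2
from rig import telemetry, grab_frame, ticket
def save(n):
    f=grab_frame(n); return f
def R(f):
    a=np.array(f["attitude"],float)
    if a.shape==(3,3): return a
    from scipy.spatial.transform import Rotation as Q
    return Q.from_quat(a.ravel()).as_matrix()
def ray(f,uv,z):
    K=f["mtx"]; uv=np.atleast_2d(np.array(uv,float))
    d=np.c_[(uv[:,0]-K[0,2])/K[0,0],-(uv[:,1]-K[1,2])/K[1,1],-np.ones(len(uv))]@R(f).T
    o=np.array(f["origin"]); return o+d*((z-o[2])/d[:,2])[:,None]
def cloud(f):
    K=f["mtx"]; v,u=np.mgrid[:420,:560]; r=f["range_z"]
    p=np.stack([(u-K[0,2])/K[0,0]*r,-(v-K[1,2])/K[1,1]*r,-r],-1)@R(f).T+np.array(f["origin"])
    p[r==0]=np.nan; return p
def proj(f,p):
    K=f["mtx"]; c=(np.atleast_2d(p)-np.array(f["origin"]))@R(f)
    return np.c_[K[0,0]*c[:,0]/-c[:,2]+K[0,2],K[1,1]*-c[:,1]/-c[:,2]+K[1,2]]
E
python3 - <<'E'
from h import *
fs={}
for n in("top","side"):
    f=grab_frame(n); fs[n]=f
    cv2.imwrite(f"pics/{n}0.png",f["image"][:,:,::-1]); np.savez(f"{n}0.npz",**f)
    print(n,f["mtx"],f["origin"],f["attitude"],{k:v for k,v in f.items() if k not in("image","range_z","mtx","origin","attitude")})
print(telemetry.observe())
E
```

```text
top [[405.51875605   0.         283.95997304]
 [  0.         405.51875605 213.51291167]
 [  0.           0.           1.        ]] [ 0.20248078 -0.04818315  1.33314875] [ 0.07984714 -0.07612235 -0.68987494  0.71547354] {}
side [[416.24534148   0.         283.81380833]
 [  0.         416.24534148 204.69110647]
 [  0.           0.           1.        ]] [ 0.48629353 -1.02483127  0.56560637] [ 0.52229235 -0.00555929 -0.00448591  0.85273658] {}
{'clock': 0.1, 'joints': array([-1.22810124e+00,  3.59418544e-01,  1.51129947e+00,  4.81432819e-07,
        1.27248573e+00, -1.15118991e-01]), 'qd': array([-4.40854504e-04, -6.50080066e-05, -2.30849014e-03,  1.54852382e-04,
        1.87973599e-03,  5.28356018e-05]), 'tau': array([ 4.27501891e-04, -5.28651130e+01, -2.79350030e+01, -6.98366762e-05,
        4.94851542e-03, -5.90512718e-05]), 'position': array([ 0.26498399, -0.53768248,  0.24455562]), 'orientation': array([ 9.73914684e-01,  2.26913064e-01, -9.12354040e-05, -8.00363730e-04]), 'ft_force': array([0.22720221, 0.40836516, 0.09199068]), 'torque': array([ 0.02724093,  0.02153176, -0.01801151]), 'gripper_force': 0.0, 'gripper_width': 0.08515175999889875}
```

View pics/top0.png

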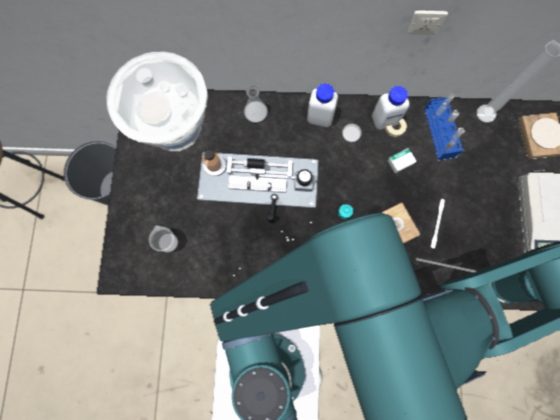

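View pics/side0.png

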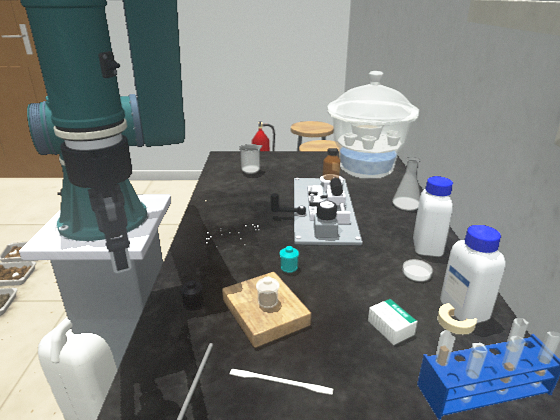

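The amber bottle stands on the platform (top view about (212,162)), so the detector belongs at the far mark, nearer the knob. The knob is at (305,178), the clamp handle at (274,200-218), and the weighing bottle is on the board (side view (267,292)). Possible look-alikes are the turquoise one (346,211) and the black one (side view (191,295)). Next, a close crop.

```bash
python3 - <<'E'
from h import *
a=np.load("top0.npz"); f={k:a[k] for k in a}
im=f["image"][140:230,190:330]; cv2.imwrite("pics/c1.png",cv2.resize(im,None,fx=5.7,fy=5.7,interpolation=cv2.INTER_CUBIC)[:,:,::-1])
p=cloud(f); hsv=cv2.cvtColor(f["image"],cv2.COLOR_RGB2HSV)
# base plate: points 9..16mm high within region
m=np.zeros((420,560),bool); m[145:215,190:325]=True
pl=m&(p[...,2]>.006)&(p[...,2]<.02)&(f["image"].min(2)>90)
xy=p[pl][:,:2].astype(np.float32); print(len(xy),np.median(p[pl][:,2])); print(cv2.minAreaRect(xy))
kn=m&(abs(p[...,2]-.092)<.008); kn[:,:285]=False; q=p[kn]; print("knob",len(q),q.mean(0),q.min(0),q.max(0))
for r in range(165,200,2): print(r,np.round(p[r,225:300:5,2]*1000).astype(int))
E
```

```text
3170 0.011647116535047908
((0.6172193288803101, 0.05728670954704285), (0.4034857749938965, 0.1715630292892456), 88.04865264892578)
knob 193 [ 0.60599696 -0.09550347  0.09159109] [ 0.58078385 -0.11908545  0.08414699] [ 0.63189354 -0.07038549  0.09964945]
165 [                  10                   45 -9223372036854775808
                   15                   75                   78
                   77                   77                   31
                   28                   32                   38
                   35                   43                   12]
167 [16 40 13  9 12 73 72 76 16 17 13 10 12 43 10]
169 [ 7 37 30 37 36 53 51 49 15  6 12 14 13 45  7]
171 [15 33 30 34 30 49 54 58 29 30 32 14 12 43 10]
173 [                  12                   33                   10
                   15 -9223372036854775808                   35
                   38                   48                   30
                   32                   35                   32
                   35                   48                   45]
175 [11 11 10 12 10 18 39 31 25 31 32 34 10 44 52]
177 [12 31 31 34 30 34 41 13 11 23 33 33 31 28 49]
179 [12 27 31 26 30 31 33 29 37 34 29 34  7 11 58]
181 [15 29 28 31 35 29 27 31 31 33 31 32 32 14 48]
183 [ 8 27 27 26 32 29 36 31 31 42 30 33 24 14 50]
185 [13 33 29 38 34 34 33 31 34 43 33 32 10 10 54]
187 [16 32 36 28 30 35 32 36 35 43 33 35 12 17 52]
189 [11 14 16 19 23 28 29 32 33 32 34 24  9 15 35]
191 [12  7 16  9  9  8  9  9 16 19 24 31 12  7 12]
193 [16  9 14 13 11 12 14 14 15 13 14 14 12 13 11]
195 [15 18 17 12 11 12 13 14 14 13 34 10 13 14 12]
197 [12 15 13 15 17 13  9 11 13 33 30 12 10 11 10]
199 [15 12 16 14 13  9  8 11 11 13 25 13 15 14 13]<stdin>:10: RuntimeWarning: invalid value encountered in cast
```

View pics/c1.png

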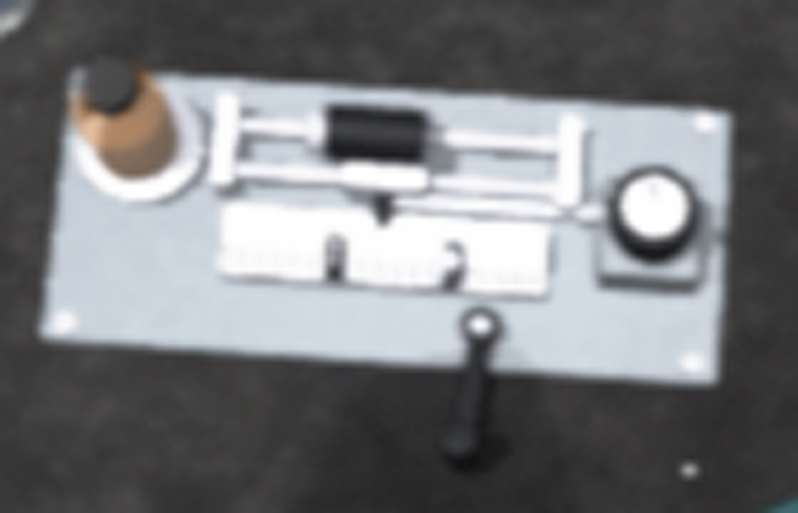

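The crop shows the pointer at (383,215), the plain near mark at (335,258), the far mark with its pin at (453,262), the clamp pivot at (480,322), the handle at (460,442) and the knob at (653,210). The next measurement puts these in the bench frame.

```bash
python3 - <<'E'
from h import *
def ld(n):
    a=np.load(n+"0.npz"); return {k:a[k] for k in a}
f=ld("top"); s=ld("side"); g=cv2.cvtColor(f["image"],cv2.COLOR_RGB2GRAY).astype(int)
c=lambda x,y:(190+x/5.7-.41,140+y/5.7-.41)   # crop->image
# base edge corners at z=.012 from crop
cor=ray(f,[c(70,70),c(732,112),c(718,383),c(42,338)],.012); ctr=cor.mean(0)
d=(cor[0]+cor[3]-cor[1]-cor[2])[:2]; print("base",ctr,np.linalg.norm(d)/2,"dir",d/np.linalg.norm(d),np.linalg.norm((cor[0]+cor[1]-cor[2]-cor[3])[:2])/2)
ey=d/np.linalg.norm(d); ex=np.array([ey[1],-ey[0]])
B=lambda p:np.round([(p[:2]-ctr[:2])@ex*1000,(p[:2]-ctr[:2])@ey*1000],1)
for n,xy,z in [("pointer",(383,215),.038),("near",(335,258),.042),("far base",(453,275),.042),("pivot",(480,322),.05),("handle",(460,442),.07),("knob",(653,208),.092),("plat",(138,140),.032)]:
    p=ray(f,[c(*xy)],z)[0]; print(n,np.round(p,4),"bench",B(p))
P=cloud(f)
for n,(x,y) in dict(handle=(460,442),pivot=(480,322),knob=(653,208)).items():
    u,v=np.round(c(x,y)).astype(int); print(n,"depth z",np.round(np.nanmedian(P[v-1:v+2,u-1:u+2,2]),4), "side px",np.round(proj(s,ray(f,[c(x,y)],{'handle':.07,'pivot':.05,'knob':.092}[n]))))
r0,r1,c0,c1=174,192,238,276
print(c0); 
for r in range(r0,r1): print(r,*["%3d"%x for x in g[r,c0:c1]])
im=s["image"][170:250,260:365]; cv2.imwrite("pics/c2.png",cv2.resize(im,None,fx=7,fy=7,interpolation=cv2.INTER_CUBIC)[:,:,::-1])
E
```

```text
base [0.61676577 0.05711074 0.012     ] 0.40090927252580283 dir [0.03155581 0.99950199] 0.1685019766427977
pointer [0.6139 0.0593 0.038 ] bench [-2.9  2.1]
near [0.5855 0.0856 0.042 ] bench [-32.2  27.5]
far base [0.5777 0.0165 0.042 ] bench [-37.8 -41.8]
pivot [ 0.5479 -0.0007  0.05  ] bench [-67.  -59.9]
handle [0.4727 0.0069 0.07  ] bench [-142.4  -54.8]
knob [ 0.6064 -0.0966  0.092 ] bench [  -5.6 -154. ]
plat [0.657  0.2075 0.032 ] bench [ 35.5 151.6]
handle depth z 0.0696 side px [[273. 195.]]
pivot depth z 0.0353 side px [[300. 202.]]
knob depth z 0.0935 side px [[326. 205.]]
238
174 212 212 212 212 212 212 211 210 212 212 212 205 183 155 138 134 129 109  87  84 104 152 184 189 185 183 191 214 223 222 220 217 214 216 217 217 208 199
175 223 220 217 215 213 210 208 211 213 213 215 214 205 183 163 154 138 103  69  64 112 187 227 233 234 235 237 242 244 244 245 245 246 246 247 246 246 245
176 246 241 235 234 231 226 225 228 232 232 232 230 228 224 220 212 183 130  78  64  97 150 182 198 207 211 215 224 230 231 233 240 244 245 245 246 246 246
177 253 253 253 252 252 252 252 252 25
[... 1601 characters left out ...]
 249 250 246 249 249 245 249 249 245 245 228 181 149 129 165 225 244 248 251
188 205 220 234 238 241 243 241 239 210 126  75  94 164 232 247 246 248 250 247 249 251 246 248 249 243 248 250 245 236 198 130  97 109 172 235 247 246 249
189 168 175 184 189 189 190 190 190 171 141 122 122 149 185 202 208 221 233 236 239 241 238 244 247 242 243 247 240 222 168 103  85 126 193 242 251 248 249
190 199 199 198 193 189 187 189 185 181 175 169 164 167 170 170 171 177 186 190 191 190 190 194 200 192 188 188 182 169 138 103 106 151 207 235 243 246 249
191 212 212 212 211 210 210 211 210 209 207 205 205 204 204 204 205 205 204 198 190 189 188 186 182 180 173 168 168 167 158 150 150 161 178 187 192 199 204
```

View pics/c2.png

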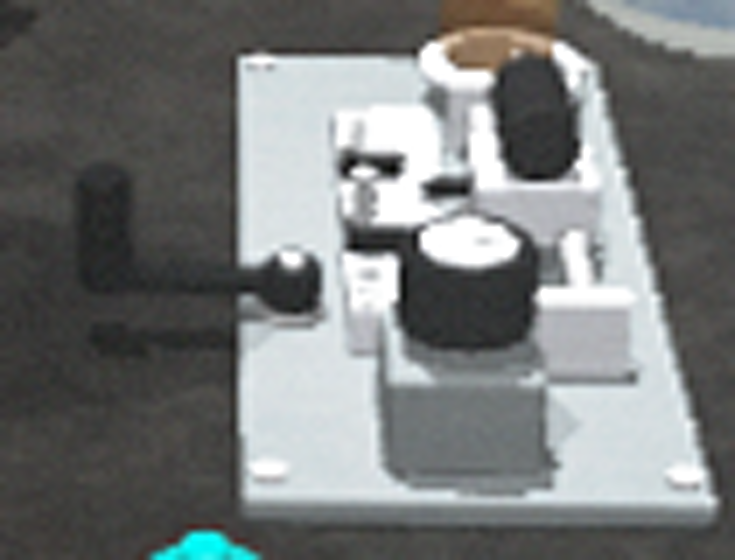

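```bash
python3 - <<'E'
from h import *
def ld(n):
    a=np.load(n+"0.npz"); return {k:a[k] for k in a}
f=ld("top"); s=ld("side"); c=lambda x,y:(190+x/5.7-.41,140+y/5.7-.41)
ey=np.array([.0316,.9995]); ex=np.array([ey[1],-ey[0]]); C=np.array([.6168,.0571])
p=ray(f,[(256.75,179.5),(269.2,181.7),(248.6,180.9)],.038)[:,:2]
print("bench",np.round(np.c_[(p-C)@ex,(p-C)@ey]*1000,1))
h=ray(f,[c(460,442)],.07)[0]
for z in (.032,.04,.048):
    q=ray(f,[c(480,322)],z)[0]; d=q-h; print(z,q.round(4),np.linalg.norm(d[:2]),np.degrees(np.arctan2(d[1],d[0])),proj(s,q).round(1))
def tri(a,b):
    o1=np.array(f["origin"]);o2=np.array(s["origin"]);d1=ray(f,[a],0)[0]-o1;d2=ray(s,[b],0)[0]-o2
    t=np.linalg.lstsq(np.c_[d1,-d2],o2-o1,rcond=None)[0]; return (o1+t[0]*d1).round(4),(o2+t[1]*d2).round(4)
print("knob",*tri(c(653,208),(326.4,204.0))); print("handle",*tri(c(460,440),(274.4,194.2))); print("pivot",*tri(c(480,322),(301.2,206.8)))
E
```

```text
bench [[-10.6   1.6]
 [-15.4 -40.4]
 [-17.3  28.3]]
0.032 [0.5527 0.     0.032 ] 0.0802916404192641 -4.891740316959707 [[301.8 208.1]]
0.04 [ 5.506e-01 -3.000e-04  4.000e-02] 0.0781726920801386 -5.242711693058798 [[301.1 205.6]]
0.048 [ 0.5484 -0.0006  0.048 ] 0.07605684039538468 -5.613225213638718 [[300.4 203.1]]
knob [ 0.606  -0.0965  0.0932] [ 0.6078 -0.0965  0.0938]
handle [0.4737 0.0069 0.0709] [0.4767 0.0072 0.0716]
pivot [ 5.515e-01 -2.000e-04  3.650e-02] [ 5.508e-01 -2.000e-04  3.630e-02]
```

Measured: far mark tip at bench y −40.4 mm, pointer at 1.6 mm. The carriage has to go −42 mm, so the knob turns 160° clockwise. The knob axis is at (0.606, −0.0965) and its top at about 0.092. First I rotate the wrist so that the whole turn fits in one grip.

{"name": "move_arm", "arguments": {"increments": [[0, 0, -7.1, 0, 0, 0, 1], [0, 0, -7.1, 0, 0, 0, 1], [0, 0, -7.1, 0, 0, 0, 1], [0, 0, -7.1, 0, 0, 0, 1], [0, 0, -7.1, 0, 0, 0, 1], [0, 0, -7.1, 0, 0, 0, 1], [0, 0, -7.1, 0, 0, 0, 1], [0, 0, -7.1, 0, 0, 0, 1]]}}

```text
clock: 0.77
position: [0.265, -0.5378, 0.2447]
orientation: [0.747, 0.665, 0.0, -0.001]
ft_force: [0.1, 0.0, 0.3]
gripper_width: 0.0855
gripper_force: 0.0
```

{"name": "move_arm", "arguments": {"increments": [[0, 0, -7.1, 0, 0, 0, 1], [0, 0, -7.1, 0, 0, 0, 1], [0, 0, -7.1, 0, 0, 0, 1], [0, 0, -7.1, 0, 0, 0, 1], [0, 0, -7.1, 0, 0, 0, 1], [0, 0, -7.1, 0, 0, 0, 1], [0, 0, -7.1, 0, 0, 0, 1], [0, 0, -7.1, 0, 0, 0, 1]]}}

```text
clock: 1.43
position: [0.265, -0.5378, 0.2448]
orientation: [0.341, 0.94, 0.0, -0.0]
ft_force: [-0.4, 0.1, 0.1]
gripper_width: 0.0853
gripper_force: 0.0
```

{"name": "move_arm", "arguments": {"increments": [[0, 0, -7.1, 0, 0, 0, 1], [0, 0, -7.1, 0, 0, 0, 1], [0, 0, -7.1, 0, 0, 0, 1], [0, 0, 0, 0, 0, 0, 1], [0, 0, 0, 0, 0, 0, 1]]}}

```text
clock: 1.85
position: [0.2651, -0.5379, 0.2449]
orientation: [0.166, 0.986, 0.0, -0.0]
ft_force: [0.2, 0.6, -0.4]
gripper_width: 0.0853
gripper_force: 0.0
```

```bash
cat >> h.py <<'E'
from scipy.spatial.transform import Rotation as Q
def togo(t):
    s=telemetry.observe(); r=Q.from_quat(s["orientation"]); x=r.as_matrix()[:,0]
    print("t",s["clock"],"pos",s["position"].round(4),"yawx",np.degrees(np.arctan2(x[1],x[0])).round(2),"zaxis",r.as_matrix()[:,2].round(3),"j",s["joints"].round(2),"F",s["ft_force"].round(1),"w",round(s["gripper_width"],4))
    print("tool shift",r.inv().apply(np.array(t)-s["position"]).round(4))
E
python3 -c "
from h import *
togo([.606,-.0965,.2])"
```

```text
t 1.85 pos [ 0.2651 -0.5379  0.2449] yawx 160.92 zaxis [-0.     0.001 -1.   ] j [-1.23  0.36  1.51  0.    1.27 -2.47] F [ 0.2  0.6 -0.4] w 0.0853
tool shift [-0.1779  0.5286  0.0452]
```

{"name": "move_arm", "arguments": {"increments": [[0, 0, 0, -0.0111, 0.033, 0, 1], [0, 0, 0, -0.0111, 0.033, 0, 1], [0, 0, 0, -0.0111, 0.033, 0, 1], [0, 0, 0, -0.0111, 0.033, 0, 1], [0, 0, 0, -0.0111, 0.033, 0, 1], [0, 0, 0, -0.0111, 0.033, 0, 1], [0, 0, 0, -0.0111, 0.033, 0, 1], [0, 0, 0, -0.0111, 0.033, 0, 1]]}}

```text
clock: 2.52
position: [0.4353, -0.3156, 0.2453]
orientation: [0.166, 0.986, 0.0, -0.0]
ft_force: [0.2, -0.2, 0.2]
gripper_width: 0.0852
gripper_force: 0.0
```

{"name": "move_arm", "arguments": {"increments": [[0, 0, 0, -0.0111, 0.033, 0, 1], [0, 0, 0, -0.0111, 0.033, 0, 1], [0, 0, 0, -0.0111, 0.033, 0, 1], [0, 0, 0, -0.0111, 0.033, 0, 1], [0, 0, 0, -0.0111, 0.033, 0, 1], [0, 0, 0, -0.0111, 0.033, 0, 1], [0, 0, 0, -0.0111, 0.033, 0, 1], [0, 0, 0, -0.0111, 0.033, 0, 1]]}}

```text
clock: 3.18
position: [0.6047, -0.0944, 0.2452]
orientation: [0.166, 0.986, 0.0, -0.0]
ft_force: [-0.3, 0.4, -0.1]
gripper_width: 0.0853
gripper_force: 0.0
```

{"name": "move_arm", "arguments": {"increments": [[0, 0, 0, 0, 0, 0.025, 1], [0, 0, 0, 0, 0, 0.025, 1], [0, 0, 0, 0, 0, 0, 1], [0, 0, 0, 0, 0, 0, 1]]}}

```text
clock: 3.52
position: [0.6027, -0.0955, 0.194]
orientation: [0.165, 0.986, 0.0, -0.002]
ft_force: [0.5, 0.0, -0.1]
gripper_width: 0.0851
gripper_force: 0.0
```

```bash
python3 -c "
from h import *
togo([.6063,-.0965,.077])"
```

```text
t 3.5167 pos [ 0.6027 -0.0955  0.194 ] yawx 161.0 zaxis [-0.004  0.001 -1.   ] j [-0.27  0.42  1.54  0.    1.18 -1.51] F [ 0.5  0.  -0.1] w 0.0851
tool shift [-0.0042  0.0003  0.117 ]
```

{"name": "move_arm", "arguments": {"increments": [[0, 0, 0, -0.004, 0, 0.03, 1], [0, 0, 0, 0, 0, 0.03, 1], [0, 0, 0, 0, 0, 0.03, 1], [0, 0, 0, 0, 0, 0.018, 1], [0, 0, 0, 0, 0, 0.009, 1], [0, 0, 0, 0, 0, 0, 1], [0, 0, 0, 0, 0, 0, 1]]}}

```text
clock: 4.1
position: [0.6087, -0.0979, 0.0796]
orientation: [0.165, 0.986, -0.0, 0.001]
ft_force: [1.2, -0.0, 0.2]
gripper_width: 0.0853
gripper_force: 0.0
```

```bash
python3 -c "
from h import *
togo([.6063,-.0965,.077])"
```

```text
t 4.1 pos [ 0.6087 -0.0979  0.0796] yawx 161.06 zaxis [ 0.002 -0.    -1.   ] j [-0.27  0.56  1.63  0.    0.94 -1.51] F [ 1.2 -0.   0.2] w 0.0853
tool shift [0.0027 0.0006 0.0026]
```

{"name": "move_arm", "arguments": {"increments": [[0, 0, 0, 0.001, 0, 0.001, 1], [0, 0, 0, 0, 0, 0, 1], [0, 0, 0, 0, 0, 0, -1], [0, 0, 0, 0, 0, 0, -1], [0, 0, 0, 0, 0, 0, -1], [0, 0, 0, 0, 0, 0, -1], [0, 0, 0, 0, 0, 0, -1], [0, 0, 0, 0, 0, 0, -1]]}}

```text
clock: 4.77
position: [0.6075, -0.0962, 0.0785]
orientation: [0.164, 0.986, 0.001, 0.001]
ft_force: [-0.6, 3.8, 7.6]
gripper_width: 0.0481
gripper_force: 61.0
```

```bash
python3 -c "
from h import *
togo([.6063,-.0965,.077]); print(telemetry.observe()['gripper_force'])"
```

```text
t 4.7667 pos [ 0.6075 -0.0962  0.0785] yawx 161.11 zaxis [ 0.001  0.001 -1.   ] j [-0.27  0.56  1.64  0.    0.94 -1.51] F [-0.6  3.8  7.6] w 0.0481
tool shift [ 0.001  -0.0007  0.0015]
61.00297451019287
```

{"name": "move_arm", "arguments": {"increments": [[0, 0, 3, 0, 0, 0, -1], [0, 0, 5, 0, 0, 0, -1], [0, 0, 6, 0, 0, 0, -1], [0, 0, 6, 0, 0, 0, -1], [0, 0, 6, 0, 0, 0, -1], [0, 0, 5, 0, 0, 0, -1], [0, 0, 3, 0, 0, 0, -1], [0, 0, 0, 0, 0, 0, -1]]}}

```text
clock: 5.43
position: [0.608, -0.0955, 0.0785]
orientation: [0.447, 0.895, 0.001, 0.001]
ft_force: [1.1, 6.2, 6.7]
gripper_width: 0.0486
gripper_force: 60.9
```

```bash
cat >> h.py <<'E'
def ptr(f):
    # dark centroid columns of pointer (rows just below carriage) and far/near mark bodies, by row
    g=cv2.cvtColor(f["image"],cv2.COLOR_RGB2GRAY).astype(float); w=np.clip(235-g,0,None)
    ey=np.array([.0316,.9995]); C=np.array([.6168,.0571])
    for r in (177,178,179,180,181,182,183,188,189):
        cols=np.arange(235,285); o=[]
        m=(g[r,235:285]<215).astype(np.uint8); n,l=cv2.connectedComponents(m[None])
        for i in range(1,n):
            k=l[0]==i
            if k.sum()<=7:
                u=(cols[k]*w[r,cols[k]]).sum()/w[r,cols[k]].sum(); p=ray(f,[(u,r)],.038)[0,:2]
                o.append((round(u,2),round((p-C)@ey*1000,1)))
        print(r,o)
E
python3 -c "
from h import *
togo([.6063,-.0965,.077])
f=grab_frame('top'); ptr(f)
a=np.load('top0.npz'); print('before'); ptr({k:a[k] for k in a})
cv2.imwrite('pics/c3.png',cv2.resize(f['image'][140:230,190:330],None,fx=5.7,fy=5.7,interpolation=cv2.INTER_CUBIC)[:,:,::-1])"
```

```text
t 5.4333 pos [ 0.608  -0.0955  0.0785] yawx 126.93 zaxis [ 0.002  0.002 -1.   ] j [-0.27  0.56  1.64  0.    0.94 -0.92] F [1.1 6.2 6.7] w 0.0486
tool shift [ 0.0002 -0.0019  0.0015]
177 []
178 []
179 []
180 []
181 []
182 []
183 []
188 []
189 []
before
177 [(np.float64(257.21), np.float64(0.8))]
178 [(np.float64(256.89), np.float64(1.6))]
179 [(np.float64(256.58), np.float64(2.3))]
180 []
181 [(np.float64(248.47), np.float64(28.7))]
182 [(np.float64(248.52), np.float64(28.3)), (np.float64(269.39), np.float64(-41.1))]
183 [(np.float64(248.48), np.float64(28.1)), (np.float64(269.4), np.float64(-41.4))]
188 [(np.float64(236.3), np.float64(67.0)), (np.float64(248.25), np.float64(27.4)), (np.float64(269.16), np.float64(-41.9))]
189 [(np.float64(268.85), np.float64(-41.2))]
```

View pics/c3.png

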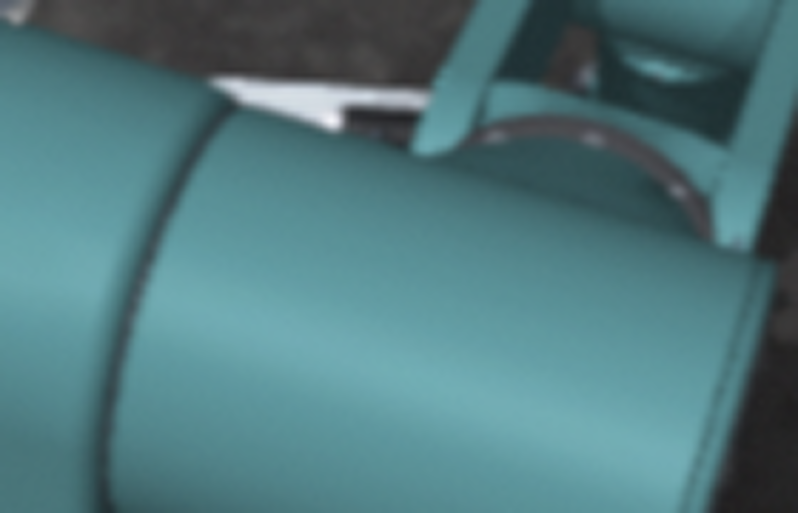

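The arm covers the top view: the crop only shows the left end of the detector tube near (340,115). The grip follows the rotation cleanly, so I finish the turn, then retreat and look.

{"name": "move_arm", "arguments": {"increments": [[0, 0, 3, 0, 0, 0, -1], [0, 0, 5, 0, 0, 0, -1], [0, 0, 6, 0, 0, 0, -1], [0, 0, 6, 0, 0, 0, -1], [0, 0, 6, 0, 0, 0, -1], [0, 0, 6, 0, 0, 0, -1], [0, 0, 6, 0, 0, 0, -1], [0, 0, 6, 0, 0, 0, -1]]}}

```text
clock: 6.15
position: [0.6091, -0.0952, 0.0785]
orientation: [0.75, 0.661, 0.002, 0.001]
ft_force: [4.8, 8.5, 4.1]
gripper_width: 0.0486
gripper_force: 61.0
```

{"name": "move_arm", "arguments": {"increments": [[0, 0, 6, 0, 0, 0, -1], [0, 0, 6, 0, 0, 0, -1], [0, 0, 6, 0, 0, 0, -1], [0, 0, 6, 0, 0, 0, -1], [0, 0, 6, 0, 0, 0, -1], [0, 0, 6, 0, 0, 0, -1], [0, 0, 6, 0, 0, 0, -1], [0, 0, 6, 0, 0, 0, -1]]}}

```text
clock: 6.82
position: [0.6102, -0.0959, 0.0786]
orientation: [0.954, 0.299, 0.003, 0.0]
ft_force: [5.6, 6.6, 0.9]
gripper_width: 0.0487
gripper_force: 61.5
```

{"name": "move_arm", "arguments": {"increments": [[0, 0, 6, 0, 0, 0, -1], [0, 0, 6, 0, 0, 0, -1], [0, 0, 6, 0, 0, 0, -1], [0, 0, 6, 0, 0, 0, -1], [0, 0, 6, 0, 0, 0, -1], [0, 0, 4, 0, 0, 0, -1], [0, 0, 2, 0, 0, 0, -1], [0, 0, 0, 0, 0, 0, -1]]}}

```text
clock: 7.48
position: [0.6104, -0.0968, 0.0786]
orientation: [1.0, -0.009, 0.003, 0.0]
ft_force: [7.0, 3.3, 0.7]
gripper_width: 0.0483
gripper_force: 61.6
```

```bash
python3 -c "
from h import *
togo([.6063,-.0965,.077])"
```

```text
t 7.4833 pos [ 0.6104 -0.0968  0.0786] yawx -1.0 zaxis [ 0.007 -0.    -1.   ] j [-0.27  0.56  1.63  0.    0.94  1.32] F [7.  3.3 0.7] w 0.0483
tool shift [-0.0041 -0.0002  0.0015]
```

{"name": "move_arm", "arguments": {"increments": [[0, 0, 0, 0, 0, 0, 0.9], [0, 0, 0, 0, 0, 0, 0.9], [0, 0, 0, 0, 0, 0, 0.9], [0, 0, 0, 0, 0, 0, 0.9], [0, 0, 0, 0, 0, 0, 0.9], [0, 0, 0, 0, 0, -0.02, 0.9], [0, 0, 0, 0, 0, -0.035, 0.9], [0, 0, 0, 0, 0, -0.04, 0.9]]}}

```text
clock: 8.15
position: [0.6046, -0.0965, 0.171]
orientation: [1.0, -0.008, -0.003, -0.001]
ft_force: [0.9, 0.2, 0.0]
gripper_width: 0.0815
gripper_force: 0.0
```

{"name": "move_arm", "arguments": {"increments": [[0, 0, 0, 0, 0.01, -0.03, 0.9], [0, 0, 0, -0.01, 0.04, 0, 0.9], [0, 0, 0, -0.015, 0.04, 0, 0.9], [0, 0, 0, -0.015, 0.04, 0, 0.9], [0, 0, 0, -0.015, 0.04, 0, 0.9], [0, 0, 0, -0.015, 0.04, 0, 0.9], [0, 0, 0, -0.015, 0.04, 0, 0.9], [0, 0, 0, -0.015, 0.04, 0, 0.9]]}}

```text
clock: 8.82
position: [0.5034, -0.3811, 0.2023]
orientation: [1.0, -0.008, -0.0, -0.0]
ft_force: [1.0, 0.7, 1.2]
gripper_width: 0.0812
gripper_force: 0.0
```

{"name": "move_arm", "arguments": {"increments": [[0, 0, 0, -0.02, 0.035, 0, 0.9], [0, 0, 0, -0.02, 0.035, 0, 0.9], [0, 0, 0, -0.02, 0.035, 0, 0.9], [0, 0, 0, 0, 0, 0, 0.9], [0, 0, 0, 0, 0, 0, 0.9]]}}

```text
clock: 9.23
position: [0.4415, -0.4856, 0.202]
orientation: [1.0, -0.01, -0.0, -0.0]
ft_force: [0.1, 0.4, 0.1]
gripper_width: 0.0811
gripper_force: 0.0
```

```bash
python3 -c "
from h import *
togo([.6063,-.0965,.077])
f=grab_frame('top'); ptr(f)
g=cv2.cvtColor(f['image'],cv2.COLOR_RGB2GRAY)
for r in range(174,191): print(r,*['%3d'%x for x in g[r,260:280]])
cv2.imwrite('pics/c4.png',cv2.resize(f['image'][140:230,190:330],None,fx=5.7,fy=5.7,interpolation=cv2.INTER_CUBIC)[:,:,::-1])"
```

```text
t 9.2333 pos [ 0.4415 -0.4856  0.202 ] yawx -1.1 zaxis [-0.  0. -1.] j [-0.94  0.48  1.43 -0.    1.24  0.65] F [0.1 0.4 0.1] w 0.0811
tool shift [ 0.1574 -0.3922  0.125 ]
177 []
178 []
179 [(np.float64(269.16), np.float64(-39.6))]
180 [(np.float64(269.33), np.float64(-40.4))]
181 [(np.float64(248.46), np.float64(28.7))]
182 [(np.float64(248.54), np.float64(28.2)), (np.float64(269.09), np.float64(-40.1))]
183 [(np.float64(248.49), np.float64(28.0)), (np.float64(269.44), np.float64(-41.6))]
188 [(np.float64(236.29), np.float64(67.0)), (np.float64(248.25), np.float64(27.3)), (np.float64(269.2), np.float64(-42.1))]
189 [(np.float64(268.91), np.float64(-41.4))]
174 201 192 177 160 147 144 141 135 127 122 127 149 172 187 194 194 187 176 177 188
175 217 214 203 185 167 156 148 129 100  79  85 126 173 196 200 203 212 224 230 233
176 216 218 217 213 210 203 189 154 106  68  75 132 200 230 236 237 238 242 244 245
177 231 234 236 235 233 229 220 180 120  73  72 110 153 181 192 196 197 205 215 221
178 253 253 253 253 252 250 247 224 149  85  93 155 190 198 200 201 203 205 207 205
179 254 254 254
[... 292 characters left out ...]
 254 254 254 254 254 254 254
183 254 254 254 254 254 253 252 235 184 151 144 197 245 253 254 254 254 254 254 254
184 254 254 253 253 253 253 251 244 226 200 155 178 240 252 254 254 254 254 254 254
185 251 252 250 250 251 249 249 246 240 227 184 181 239 252 253 254 254 254 254 254
186 248 248 245 248 248 244 246 241 227 205 160 164 230 250 252 253 253 254 254 254
187 248 247 242 247 247 242 242 224 170 134 112 143 208 237 246 250 250 249 252 251
188 247 248 241 246 248 243 233 194 124  89  96 156 227 244 244 248 247 244 248 248
189 242 246 240 241 245 238 219 167 100  78 114 183 239 249 247 249 249 243 244 246
190 187 192 184 181 181 174 160 131  98  99 141 197 230 240 245 248 249 247 247 248
```

View pics/c4.png

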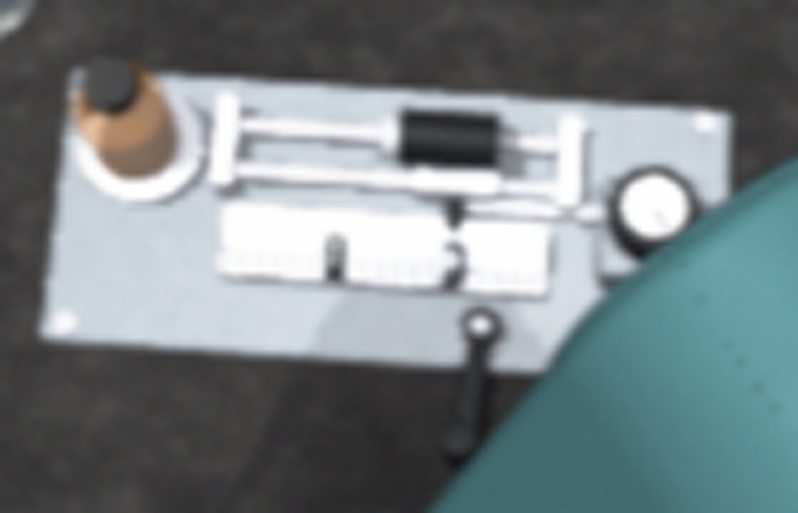

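The pointer tip is at column 269.2 (crop (455,228)) and the far mark's tip at about 269.1, so they line up to within about 1 mm. The lever is still open. Next I set up the closed fingers to push the lever: rotate, close, and go above and behind the handle.

{"name": "move_arm", "arguments": {"increments": [[0, 0, -7.15, 0, 0, 0, -1], [0, 0, -7.15, 0, 0, 0, -1], [0, 0, -7.15, 0, 0, 0, -1], [0, 0, -7.15, 0, 0, 0, -1], [0, 0, -7.15, 0, 0, 0, -1], [0, 0, -7.15, 0, 0, 0, -1], [0, 0, -7.15, 0, 0, 0, -1], [0, 0, -7.15, 0, 0, 0, -1]]}}

```text
clock: 9.95
position: [0.4442, -0.4815, 0.2022]
orientation: [0.88, 0.476, 0.0, -0.001]
ft_force: [0.6, 0.8, 1.0]
gripper_width: -0.0
gripper_force: 0.0
```

{"name": "move_arm", "arguments": {"increments": [[0, 0, -7.15, 0, 0, 0, -1], [0, 0, -7.15, 0, 0, 0, -1], [0, 0, -7.15, 0, 0, 0, -1], [0, 0, -7.15, 0, 0, 0, -1], [0, 0, 0, 0, 0, 0, -1], [0, 0, 0, 0, 0, 0, -1]]}}

```text
clock: 10.45
position: [0.444, -0.4821, 0.2022]
orientation: [0.738, 0.674, 0.0, -0.0]
ft_force: [0.7, -0.5, 1.1]
gripper_width: -0.0002
gripper_force: 0.0
```

```bash
python3 -c "
from h import *
togo([.4725,-.031,.2])"
```

```text
t 10.45 pos [ 0.444  -0.4821  0.2022] yawx 84.82 zaxis [-0.     0.001 -1.   ] j [-0.93  0.48  1.43  0.    1.24 -0.84] F [ 0.7 -0.5  1.1] w -0.0002
tool shift [ 0.4518 -0.0123  0.0025]
```

{"name": "move_arm", "arguments": {"increments": [[0, 0, 0, 0.0376, -0.001, 0, -1], [0, 0, 0, 0.0376, -0.001, 0, -1], [0, 0, 0, 0.0376, -0.001, 0, -1], [0, 0, 0, 0.0376, -0.001, 0, -1], [0, 0, 0, 0.0376, -0.001, 0, -1], [0, 0, 0, 0.0376, -0.001, 0, -1], [0, 0, 0, 0.0376, -0.001, 0, -1], [0, 0, 0, 0.0376, -0.001, 0, -1]]}}

```text
clock: 11.12
position: [0.4615, -0.1809, 0.2024]
orientation: [0.739, 0.674, 0.0, -0.0]
ft_force: [0.3, -0.0, 0.2]
gripper_width: 0.0
gripper_force: 0.0
```

{"name": "move_arm", "arguments": {"increments": [[0, 0, 0, 0.0376, -0.001, 0, -1], [0, 0, 0, 0.0376, -0.001, 0, -1], [0, 0, 0, 0.0376, -0.001, 0, -1], [0, 0, 0, 0.0376, -0.001, 0, -1], [0, 0, 0, 0, 0, 0.02, -1], [0, 0, 0, 0, 0, 0.03, -1], [0, 0, 0, 0, 0, 0, -1], [0, 0, 0, 0, 0, 0, -1]]}}

```text
clock: 11.78
position: [0.4695, -0.0322, 0.1516]
orientation: [0.738, 0.675, -0.001, -0.002]
ft_force: [-0.6, -0.6, 0.2]
gripper_width: 0.0
gripper_force: 0.0
```

```bash
python3 -c "
from h import *
togo([.4725,-.031,.056])"
```

```text
t 11.7833 pos [ 0.4695 -0.0322  0.1516] yawx 84.84 zaxis [-0.004  0.001 -1.   ] j [-0.22  0.29  1.89  0.    0.96 -0.13] F [-0.6 -0.6  0.2] w 0.0
tool shift [0.0014 0.0032 0.0956]
```

{"name": "move_arm", "arguments": {"increments": [[0, 0, 0, 0, 0, 0.03, -1], [0, 0, 0, 0, 0, 0.03, -1], [0, 0, 0, 0, 0, 0.025, -1], [0, 0, 0, 0, 0, 0.01, -1], [0, 0, 0, 0, 0, 0, -1], [0, 0, 0, 0, 0, 0, -1]]}}

```text
clock: 12.28
position: [0.4717, -0.0336, 0.0581]
orientation: [0.738, 0.674, 0.0, 0.0]
ft_force: [0.5, 0.2, -0.4]
gripper_width: 0.0001
gripper_force: 0.0
```

```bash
python3 -c "
from h import *
togo([.4725,-.031,.056])
f=grab_frame('side'); cv2.imwrite('pics/c5.png',cv2.resize(f['image'][130:250,210:370],None,fx=4.5,fy=4.5,interpolation=cv2.INTER_CUBIC)[:,:,::-1])"
```

```text
t 12.2833 pos [ 0.4717 -0.0336  0.0581] yawx 84.82 zaxis [ 0.  0. -1.] j [-0.22  0.45  1.97  0.    0.72 -0.13] F [ 0.5  0.2 -0.4] w 0.0001
tool shift [0.0027 0.0005 0.0021]
```

View pics/c5.png

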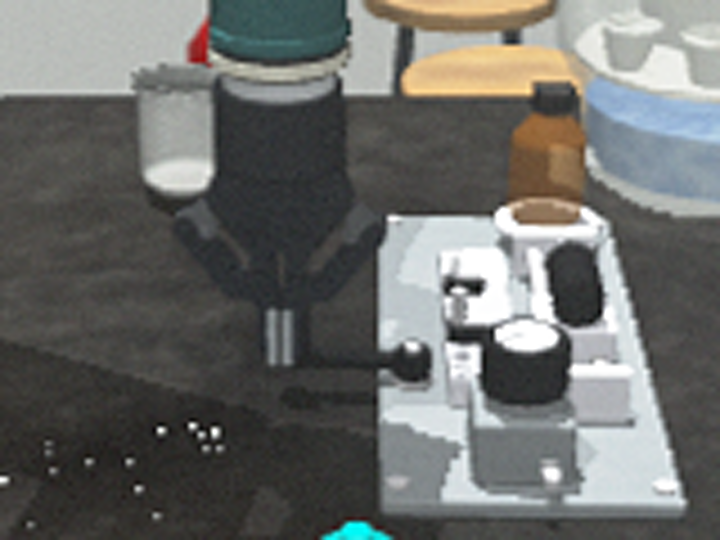

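The side view shows the closed fingers (crop (280,335)) directly behind the handle post, with the lever running right to its pivot (410,360), and everything else clear. Now contact and the first part of the arc.

{"name": "move_arm", "arguments": {"increments": [[0, 0, 0, 0.009, 0, 0, -1], [0, 0, 0, 0.009, 0, 0, -1], [0, 0, 5, 0.0066, -0.0016, 0, -1], [0, 0, 5, 0.0066, -0.0016, 0, -1], [0, 0, 5, 0.0066, -0.0016, 0, -1], [0, 0, 5, 0.0066, -0.0016, 0, -1], [0, 0, 5, 0.0066, -0.0016, 0, -1], [0, 0, 0, 0, 0, 0, -1]]}}

```text
clock: 13.0
position: [0.4743, 0.02, 0.0583]
orientation: [0.867, 0.499, 0.001, 0.0]
ft_force: [-0.1, 0.5, -1.2]
gripper_width: 0.0005
gripper_force: 0.0
```

```bash
cat >> h.py <<'E'
def lev():
    s=telemetry.observe(); x=Q.from_quat(s["orientation"]).as_matrix()[:,0]; r=np.array([-x[1],x[0]]) ; v=s["position"][:2]-np.array([.551,0])
    print("radial %.1f  tang %.1f mm (want 75,-22)"%(v@r*1000,v@x[:2]*1000))
E
python3 -c "
from h import *
togo([.4725,-.031,.056]); lev()"
```

```text
t 13.0 pos [0.4743 0.02   0.0583] yawx 59.82 zaxis [ 0.002  0.    -1.   ] j [-0.1   0.45  1.97  0.    0.72  0.42] F [-0.1  0.5 -1.2] w 0.0005
tool shift [-0.045   0.0241  0.0023]
radial 76.3  tang -21.2 mm (want 75,-22)
```

{"name": "move_arm", "arguments": {"increments": [[0, 0, 5, 0.0066, -0.0016, 0, -1], [0, 0, 5, 0.0066, -0.0016, 0, -1], [0, 0, 5, 0.0066, -0.0016, 0, -1], [0, 0, 5, 0.0066, -0.0016, 0, -1], [0, 0, 5, 0.0066, -0.0016, 0, -1], [0, 0, 5, 0.0066, -0.0016, 0, -1], [0, 0, 0, 0, 0, 0, -1]]}}

```text
clock: 13.58
position: [0.4936, 0.0548, 0.0579]
orientation: [0.966, 0.258, 0.001, -0.0]
ft_force: [0.1, 0.1, -0.0]
gripper_width: 0.0
gripper_force: 0.0
```

```bash
python3 -c "
from h import *
togo([.4725,-.031,.056]); lev()
f=grab_frame('side'); cv2.imwrite('pics/c6.png',cv2.resize(f['image'][130:250,210:370],None,fx=4.5,fy=4.5,interpolation=cv2.INTER_CUBIC)[:,:,::-1])"
```

```text
t 13.5833 pos [0.4936 0.0548 0.0579] yawx 29.95 zaxis [ 0.001  0.    -1.   ] j [-0.03  0.47  1.92  0.    0.75  1.02] F [ 0.1  0.1 -0. ] w 0.0
tool shift [-0.0611  0.0638  0.0018]
radial 76.1  tang -22.4 mm (want 75,-22)
```

View pics/c6.png

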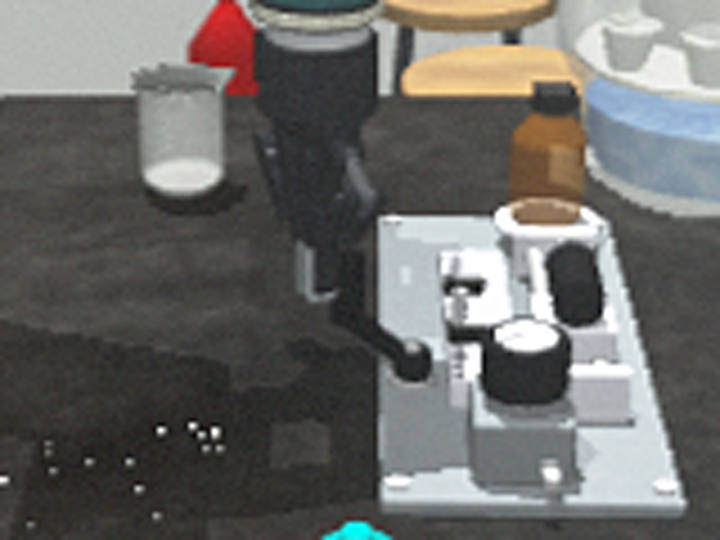

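The lever is swinging with the fingers: the post is at crop (347,285), about two thirds of the way. I continue.

{"name": "move_arm", "arguments": {"increments": [[0, 0, 5, 0.0066, -0.0016, 0, -1], [0, 0, 5, 0.0066, -0.0016, 0, -1], [0, 0, 5, 0.0066, -0.0016, 0, -1], [0, 0, 5, 0.0066, -0.0016, 0, -1], [0, 0, 5, 0.0066, -0.0016, 0, -1], [0, 0, 4, 0.0055, -0.0013, 0, -1], [0, 0, 0, 0, 0, 0, -1]]}}

```text
clock: 14.22
position: [0.5271, 0.0744, 0.0575]
orientation: [1.0, 0.009, 0.0, -0.0]
ft_force: [0.3, 0.5, 0.1]
gripper_width: -0.0002
gripper_force: 0.0
```

{"name": "move_arm", "arguments": {"increments": [[0, 0, 1, 0.002, 0, 0, -1], [0, 0, 1, 0.002, 0, 0, -1], [0, 0, 0, 0.001, 0, 0, -1], [0, 0, 0, 0, 0, 0, -1]]}}

```text
clock: 14.55
position: [0.5314, 0.0741, 0.0573]
orientation: [1.0, -0.009, -0.0, -0.0]
ft_force: [-1.4, 1.4, -0.5]
gripper_width: 0.0004
gripper_force: 0.3
```

```bash
python3 -c "
from h import *
togo([.4725,-.031,.056]); lev()"
```

```text
t 14.55 pos [0.5314 0.0741 0.0573] yawx -1.0 zaxis [-0.  0. -1.] j [0.01 0.51 1.83 0.   0.8  1.6 ] F [-1.4  1.4 -0.5] w 0.0004
tool shift [-0.057   0.1061  0.0013]
radial 73.7  tang -20.9 mm (want 75,-22)
```

{"name": "move_arm", "arguments": {"increments": [[0, 0, 0, 0.0015, 0, 0, -1], [0, 0, 0, 0, 0, 0, -1], [0, 0, 0, 0.0015, 0, 0, -1], [0, 0, 0, 0, 0, 0, -1]]}}

```text
clock: 14.88
position: [0.5327, 0.0741, 0.0571]
orientation: [1.0, -0.009, -0.002, -0.0]
ft_force: [-5.2, 1.4, 4.1]
gripper_width: -0.0001
gripper_force: 2.6
```

The force is rising against the stop. I back off, retreat and check.

{"name": "move_arm", "arguments": {"increments": [[0, 0, 0, -0.01, 0, 0, -1], [0, 0, 0, -0.03, 0, 0, -1], [0, 0, 0, -0.02, 0, -0.03, -1], [0, 0, 0, 0, 0, -0.04, -1], [0, 0, 0, 0, 0.02, -0.04, -1], [0, 0, 0, 0, 0.04, -0.03, -1], [0, 0, 0, 0, 0.04, 0, -1], [0, 0, 0, 0, 0.04, 0, -1]]}}

```text
clock: 15.55
position: [0.4737, -0.0582, 0.1921]
orientation: [1.0, -0.008, 0.003, 0.001]
ft_force: [-0.3, 0.2, -0.1]
gripper_width: 0.0
gripper_force: 0.0
```

{"name": "move_arm", "arguments": {"increments": [[0, 0, 0, 0, 0.04, 0, -1], [0, 0, 0, 0, 0.04, 0, -1], [0, 0, 0, 0, 0.04, 0, -1], [0, 0, 0, 0, 0.04, 0, -1], [0, 0, 0, 0, 0.04, 0, -1], [0, 0, 0, 0, 0.04, 0, -1], [0, 0, 0, 0, 0.04, 0, -1], [0, 0, 0, 0, 0.04, 0, -1]]}}

```text
clock: 16.22
position: [0.4655, -0.379, 0.1897]
orientation: [1.0, -0.009, 0.0, 0.001]
ft_force: [0.1, 0.8, 0.6]
gripper_width: -0.0001
gripper_force: 0.0
```

{"name": "move_arm", "arguments": {"increments": [[0, 0, 0, -0.03, 0.04, 0, -1], [0, 0, 0, -0.03, 0.03, 0, -1], [0, 0, 0, 0, 0, 0, -1], [0, 0, 0, 0, 0, 0, -1]]}}

```text
clock: 16.55
position: [0.4087, -0.4403, 0.1894]
orientation: [1.0, -0.011, 0.0, 0.0]
ft_force: [0.2, 0.8, -0.6]
gripper_width: -0.0002
gripper_force: 0.0
```

```bash
python3 -c "
from h import *
togo([.4725,-.031,.056])
f=grab_frame('top'); ptr(f)
cv2.imwrite('pics/c7.png',cv2.resize(f['image'][140:230,190:330],None,fx=5.7,fy=5.7,interpolation=cv2.INTER_CUBIC)[:,:,::-1])"
```

```text
t 16.55 pos [ 0.4087 -0.4403  0.1894] yawx -1.3 zaxis [ 0.    -0.001 -1.   ] j [-0.94  0.41  1.57 -0.    1.15  0.66] F [ 0.2  0.8 -0.6] w -0.0002
tool shift [ 0.0545 -0.4108  0.1331]
177 []
178 []
179 [(np.float64(269.15), np.float64(-39.5))]
180 [(np.float64(269.34), np.float64(-40.4))]
181 [(np.float64(248.47), np.float64(28.7))]
182 [(np.float64(248.54), np.float64(28.2)), (np.float64(269.4), np.float64(-41.2))]
183 [(np.float64(248.49), np.float64(28.1)), (np.float64(269.4), np.float64(-41.4))]
188 [(np.float64(236.29), np.float64(67.0)), (np.float64(248.27), np.float64(27.3)), (np.float64(269.16), np.float64(-42.0))]
189 [(np.float64(268.86), np.float64(-41.2))]
```

View pics/c7.png

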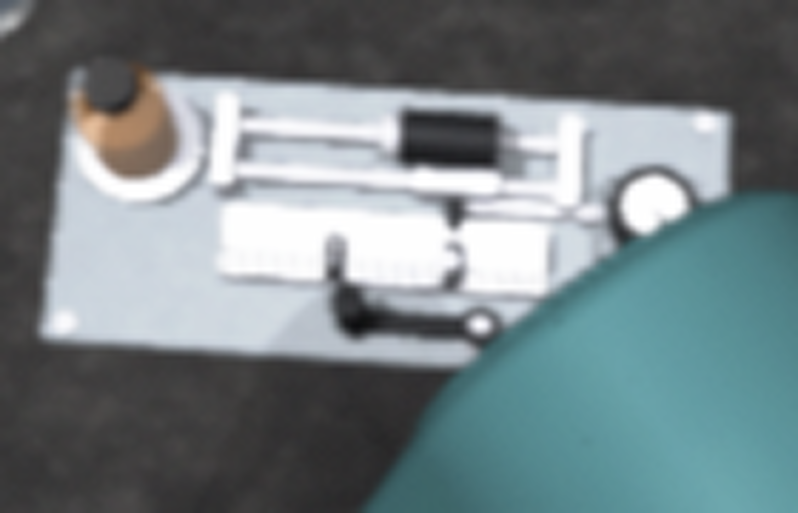

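The lever lies along the base (pivot (480,325), handle (352,315)), parallel to the bench edge. The pointer is still at the far mark, the marks have not moved and the arm is clear, so I hand in.

```bash
python3 -c "
from rig import ticket
print(ticket.job_done())"
```

```text
the job is handed in; nothing more can be done
None
```

I handed the job in at about 17 s: the amber bottle was on the platform, so I turned the knob until the pointer lined up with the far mark (about 1 mm in the top view), then swung the clamp lever home against its stop; no verdict came back.

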